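# Slide a hanger bracket along a drill jig until it drops onto its locating pin

## Robot

A 6-joint arm with a two-finger parallel gripper is mounted at the origin on a cart in front of the work surface, level with it; the furniture and walls round the work are solid. World frame = base frame: x ahead of the robot, y to its left, z up, the work surface at z = 0. Lengths are in m, angles in rad, forces in N, time in s.
With the tool pointing down it reaches from about 0.25 to 0.725 m from the base axis. Payload 4 kg.
Tool frame: the origin (TCP) lies at the very end of the fingers, on their centre line; the grasp point (between the pads) lies 19 mm behind it; x points along the fingers, z is the direction in which the jaws open and shut, and the axes are right-handed (so a half turn about x gives the same grasp; the last joint's range is limited). The gripper opens to 85 mm and grips with 20 to 120 N. Pads are 22 mm wide; open, the fingers measure 114 mm over their backs; the gripper's body (76 mm by 85 mm) begins 54 mm behind the grasp point. The pads swing forward as they close: fully open they stand 13 mm farther back than shut.
Start: joints at [-1.283, 0.241, 0.005, 1.335, 0, 1.571], TCP at [0.142, -0.479, 0.231] pointing down, gripper open.
Joint ranges: [-2.72, 2.72], [-1.05, 1.87], [-1.09, 1.28], [-1.99, 2.15], [-1.42, 1.44], [-3.14, 3.14]. Speed limits (rad/s): [2.79, 2.79, 3.14, 3.14, 3.14, 3.14].

## Interface

Orientations are given as a unit quaternion [x, y, z, w].
In Python, from workcell import bot gives the robot as it stands.
- The arm moves only by the tool apply_moves, never from a script. Its argument "targets" is one flat list of numbers, 7 for each row, row after row: the shift along the tool's x, y, z in units of 25 cm (1.0 is 25 cm), then the turn, a rotation vector about the tool's x, y, z in units of 0.5 rad (1.0 is 0.5 rad), then the opening, from 0 (shut) to 1 (fully open). In form: [tx, ty, tz, wx, wy, wz, claw, tx, ty, tz, wx, wy, wz, claw, ...]. A call has 1 to 12 rows; each row is the pose to reach, as a shift and turn from the pose commanded when the call began, along the tool's axes at that moment; what a row does not reach only later rows make up. A row lasts 1/12 s, in which the tool goes at most 41.7 mm and 7.16 degrees, less where a joint would pass 70% of its speed; a pose out of reach is approached as far as the arm can. A call with a number of a shift or a turn outside -1 to 1 is refused whole. A call with a gripper value outside its range is refused whole. The fingers move at their own pace and stop on an object; the grip force is fixed at half the most. Time passes only in rows, so rows that repeat a pose let the fingers close. It gives the time, the measured TCP pose, the force and the opening at its end, in the units of the state.
- bot.get_obs(): the state, without advancing time (a new reading comes with each control period).
- bot.camera(name): name is "scene" or "top" or "wrist"; returns (picture, depth): 480x640x3 uint8, red, green, blue; 480x640 float32, m along the optical axis (not along the pixel's ray), 0 where there is no reading.
- bot.camera_params(name): a dict with "fx", "fy", "cx", "cy" (pixels), "T" (4x4, takes a point from camera to world coordinates); the wrist camera has in their place "tool_from_camera" (4x4, takes a point from camera to tool coordinates, whose origin is the TCP and whose axes are the tool frame's). Camera axes: x right, y up, looking along -z (the intrinsics and any distortion apply to the point x, -y, -z); pixel columns grow to the right and rows downward; lengths in m; the calibration is good to about 2 mm. A picture is of the moment at which its call begins: read the wrist's pose just before it. camera_params takes no time and is no camera call.
- bot.job_done(): hands the job in, once; it reports no verdict.
The state is a dict: "clock": time; "joint_pos": joint angles; "joint_vel": joint speeds; "tau": joint torques, N m; "eef_pos": TCP position; "tool_rot": TCP orientation; "ft_force": force on the tool from outside, world axes, zero at the start; "ft_torque": the same for the moment, N m; "grip_width": finger opening in m.
Only numpy, scipy, OpenCV 4.12 (cv2) and the standard library are available. Lean on these libraries where they do the work, as an engineer would, in place of code of your own. Each camera call takes 0.05 s, during which the arm holds its last target.

## Task

Load the steel hanger bracket into the wooden drill jig: slide it along the raised deck, without picking it up off the deck, until its big hole is over the steel pin, and let it drop so that it lies flat on the low end of the jig with the pin standing in the hole. Let go of it, and leave the other things on the table where they are.

Things in the scene. Friction and masses are not known exactly. Their poses are not given: they have to be found in the camera images.
- jig: plywood drill jig fixed to the table, 290 x 120 mm, place and angle vary. Origin: centre of its underside; x: sliding direction, from deck to pin end; y across; z up. Raised brown wooden deck: x -145 to +15 mm, top at z = 30 mm, open at the sides. Low plywood bed: x +15 to +145 mm, top at z = 18 mm, open at the far end (no end stop)
- jig_guides (a point): middle of the low bed's entrance (x 15, y 0, z 18 mm of the jig), at the step below the deck; axes as the jig's. Two aluminium guide strips run from here along the low bed, 78 mm apart inside, tops at z = 36 mm; each has a flared lead-in on the deck, starting at about x = -18 mm of the jig, where they are about 98 mm apart inside
- jig_pin (a point): centre of the top of the fixed upright steel locating pin on the low bed, at x 79, y 0, z 29 mm of the jig, axes as the jig's. Diameter 18 mm, chamfered at the top; it stands 11 mm above the low bed, so its top is 1 mm below the deck's level
- bracket_upstand (a point): centre of the upstand of the loose steel L bracket (0.18 to 0.35 kg), the part to grasp or push: an upright plate 8 mm thick (x), 60 mm wide (y), its top 50 mm above the bracket's underside; this point is 32 mm above the underside and 4 mm from the bracket's rear (-x) edge. Axes: x toward the plate's front edge, y along the upstand, z up. At the start 96 to 126 mm behind the jig's origin
- bracket_hole (a point): centre of the 26 mm through hole in the bracket's flat plate (110 mm long, 70 wide, 8 thick), 4 mm above the underside, 56 mm in front of the upstand along x, axes as the upstand's. At the start the plate lies on the deck, front edge toward the pin, up to 8 mm and 0.12 rad off straight, hole at z = 34 mm; flat on the low bed z = 22 mm and the rear edge is just clear of the step
- pliers_mid (a point): red-handled pliers lying on the table, 170 mm long; bystander; its middle
- octagon_cap: grey eight-sided wheel cap, 111 mm across, 60 mm high, left of the jig; bystander; origin under its centre
- cap_low: flat round grey wheel cap, 145 mm across, 18 mm high, right of the jig; bystander; origin under its centre

How it is judged:
At the end, for the whole second after the job is handed in: the bracket lies flat on the low bed of the jig (within 2.5 mm in height and 0.05 rad of level) with the pin in its hole (hole and pin centres within 6 mm) and its upstand toward the deck (horizontal distance between bracket_hole and jig_pin below 0.006 m and z of bracket_hole in the frame of jig between 0.019 and 0.0245 m and angle between bracket_hole's own z axis and vertical below 0.05 rad and x of bracket_upstand in the frame of jig below 0.035 m); the robot touches nothing.
It fails at once if the bracket is picked up: its hole rises more than 12 mm above its height on the deck (z of bracket_hole in the frame of jig above 0.046 m).
It fails at once if the pliers, the eight-sided cap or the flat cap is pushed more than 30 mm (distance of any of pliers_mid, octagon_cap, cap_low from where it was at the start of the episode above 0.03 m).
It also fails if it takes over 40 s, if anything falls off the work surface, if the arm or the gripper's body presses on something with over 40 N, if the wrist force passes 120 N, or if a joint passes its speed limit or range.

## Working session

There is one attempt and no reset: what is moved stays moved. The work goes in short steps, Python scripts to look and compute and a tool call to move; the robot and the scene stay as the last step left them, time stands still between calls to the robot, and variables do not carry over. Pictures are saved under pics/ and viewed, and the job is handed in when it is done.

Besides the shell and the picture viewer there is one more tool, called after "Call:" in YAML: its name, and indented under it one key for each argument. apply_moves: Moves the arm, as the interface text tells. Its arguments: {"type":"object","properties":{"targets":{"type":"array"}},"required":["targets"]}

```bash
mkdir -p pics; ls
python3 - <<'E'
from workcell import bot
import cv2,numpy as np
print(bot.get_obs())
for n in ["scene","top"]:
    p,d=bot.camera(n); cv2.imwrite(f"pics/{n}0.png",p[:,:,::-1]); np.savez(f"{n}0.npz",p=p,d=d)
    print(bot.camera_params(n))
print(bot.camera_params("wrist"))
E
```

```text
pics
{'clock': 0.0, 'joint_pos': array([-1.28299978e+00,  2.41409582e-01,  3.73212342e-03,  1.33521623e+00,
        2.22495219e-05,  1.57081006e+00]), 'joint_vel': array([ 0.00213197,  0.00143047, -0.00319618,  0.00128089,  0.00043987,
        0.00027926]), 'tau': array([ 6.90427009e-05, -3.72320795e+01,  2.52406114e+01,  1.70915894e-02,
        5.90059031e-06,  2.18049323e-06]), 'eef_pos': array([ 0.14174625, -0.4788249 ,  0.23041768]), 'tool_rot': array([ 0.42358485,  0.56711952, -0.4226848 ,  0.56594071]), 'ft_force': array([-0.40341121,  0.50698907, -0.63204114]), 'ft_torque': array([-0.02734331, -0.01947533,  0.07547943]), 'grip_width': 0.08559788577676261}
{'fx': 583.2107098356059, 'fy': 583.2107098356059, 'cx': 324.0717648642988, 'cy': 235.27887758440286, 'T': array([[-0.62150539,  0.55182265, -0.55607806, -0.13790303],
       [-0.78330375, -0.42603653,  0.45268986,  0.59452932],
       [ 0.01289496,  0.71692722,  0.69702875,  0.91261557],
       [ 0.        ,  0.        ,  0.        ,  1.        ]])}
{'fx': 517.8645630310676, 'fy': 517.8645630310676, 'cx': 323.5177090335749, 'cy': 233.63038557207514, 'T': array([[ 0.01115937,  0.99172   , -0.12793325,  0.38680902],
       [-0.99993624,  0.01084686, -0.00313918,  0.06990228],
       [-0.00172552,  0.12796012,  0.99177781,  1.39683918],
       [ 0.        ,  0.        ,  0.        ,  1.        ]])}
{'fx': 333.28933407150424, 'fy': 333.28933407150424, 'cx': 318.34865016296766, 'cy': 244.05319119246604, 'tool_from_camera': array([[-5.18384861e-04,  2.97365077e-01, -9.54763710e-01,
        -1.42419507e-01],
       [-8.22193889e-05,  9.54763822e-01,  2.97365157e-01,
         7.63261795e-02],
       [ 9.99999862e-01,  2.32649684e-04, -4.70485937e-04,
         3.04140880e-04],
       [ 0.00000000e+00,  0.00000000e+00,  0.00000000e+00,
         1.00000000e+00]])}
```

View pics/top0.png

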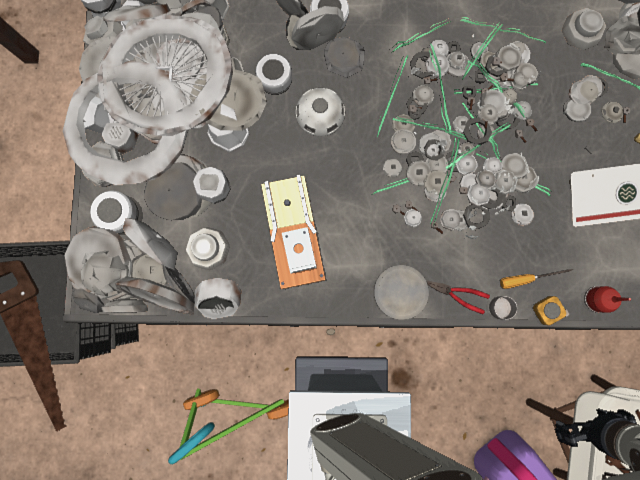

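View pics/scene0.png

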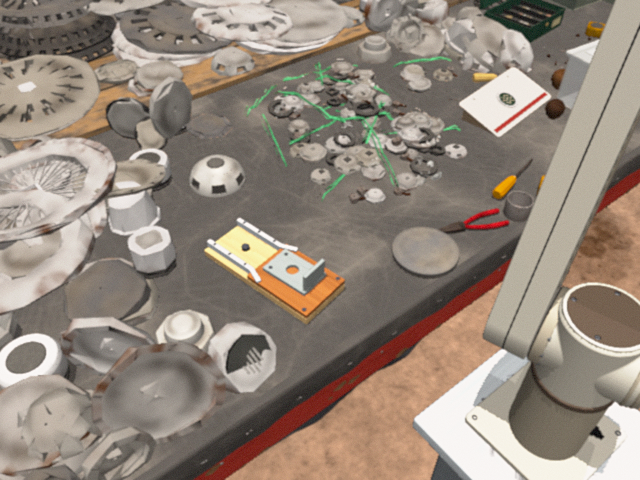

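```bash
cat > h.py <<'E'
import numpy as np,cv2
from workcell import bot
def ray(n,u,v,z):
    P=bot.camera_params(n);T=P["T"]
    d=T[:3,:3]@np.array([(u-P["cx"])/P["fx"],-(v-P["cy"])/P["fy"],-1.]);o=T[:3,3]
    return (o+d*(z-o[2])/d[2])
E
python3 - <<'E'
import cv2,numpy as np
from h import *
t=np.load("top0.npz")["p"][:,:,::-1]; s=np.load("scene0.npz")["p"][:,:,::-1]
a=cv2.resize(t[170:295,230:350],None,fx=4.7,fy=4.7,interpolation=cv2.INTER_CUBIC)
cv2.imwrite("pics/topc.png",a)
cv2.imwrite("pics/scenec.png",cv2.resize(s[210:330,195:355],None,fx=4.9,fy=4.9,interpolation=cv2.INTER_CUBIC))
h=cv2.cvtColor(t,cv2.COLOR_BGR2HSV)
for (x,y) in [(285,265),(285,190),(300,235),(298,248)]: print(h[y,x])
E
```

```text
[ 13 141 223]
[ 29  45 236]
[ 90   1 235]
[ 12 137 232]
```

View pics/topc.png

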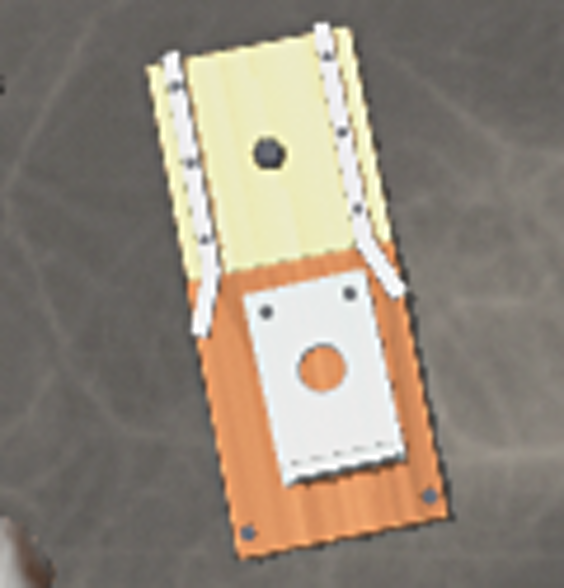

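View pics/scenec.png

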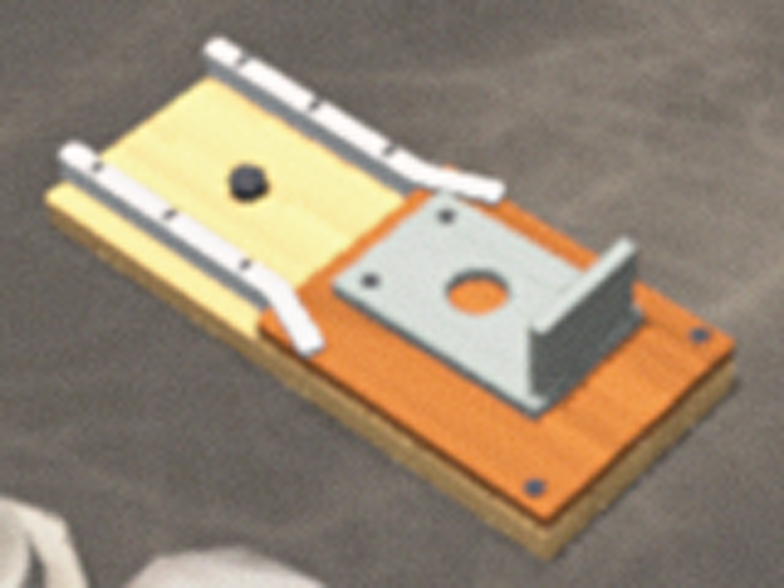

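Run:
```python
from h import *
def tp(u,v,z): return ray("top",(u+.5)/4.7-.5+230,(v+.5)/4.7-.5+170,z)
def sc(u,v,z): return ray("scene",(u+.5)/4.9-.5+195,(v+.5)/4.9-.5+210,z)
np.set_printoptions(precision=4,suppress=True)
T=dict(pin=(269,153,.029),hole=(323,367,.038),fl=(244,296,.038),fr=(362,269,.038),rl=(240,559,.03),rr=(449,517,.03),bl=(147,66,.018),br=(352,28,.018),ul=(285,475,.08),ur=(405,452,.08))
S=dict(pin=(248,180,.029),hole=(478,292,.038),fl=(335,283,.038),fr=(443,192,.038),rl=(545,520,.03),rr=(737,345,.03),bl=(46,200,.018),ul=(536,326,.08),ur=(630,242,.08))
R={}
for k in T:
    R[k]=tp(*T[k]); print(k,R[k],sc(*S[k]) if k in S else '')
for R,nm in ((R,'top'),({k:sc(*S[k]) for k in S},'scene')):
    mid=(R['rl']+R['rr'])/2
    a=R['pin']-mid; print(nm,'len(224)',np.linalg.norm(a[:2]),'yaw axis',np.arctan2(a[1],a[0]))
    b=R['rl']-R['rr']; print('yaw rear',np.arctan2(-b[0],b[1]), np.linalg.norm(b[:2]))
    c=R['bl']-R['rl']; print('yaw left',np.arctan2(c[1],c[0]),np.linalg.norm(c[:2]))
    f=(R['fl']+R['fr'])/2; e=R['fl']-R['fr'];print('brk yaw',np.arctan2(-e[0],e[1]),np.linalg.norm(e[:2]))
    g=f-R['hole'];print('brk yaw2',np.arctan2(g[1],g[0]),np.linalg.norm(g[:2]))
    e=R['ul']-R['ur'];print('ups yaw',np.arctan2(-e[0],e[1]),np.linalg.norm(e[:2]),(R['ul']+R['ur'])/2)
```

```text
pin [0.6474 0.1736 0.029 ] [0.6431 0.1744 0.029 ]
hole [0.524  0.1402 0.038 ] [0.5221 0.1391 0.038 ]
fl [0.5637 0.1854 0.038 ] [0.5625 0.183  0.038 ]
fr [0.5797 0.1192 0.038 ] [0.5781 0.1167 0.038 ]
rl [0.4165 0.1851 0.03  ] [0.4156 0.1851 0.03  ]
rr [0.4412 0.0686 0.03  ] [0.4392 0.0682 0.03  ]
bl [0.6998 0.2461 0.018 ] [0.6962 0.2454 0.018 ]
br [0.7236 0.1279 0.018 ] 
ul [0.4609 0.1575 0.08  ] [0.4621 0.1537 0.08  ]
ur [0.474  0.0928 0.08  ] [0.475  0.0967 0.08  ]
top len(224) 0.22344421064583161 yaw axis 0.21094442157582796
yaw rear 0.20878982549442954 0.11908742809415931
yaw left 0.2120368771709055 0.28979571774564883
brk yaw 0.23823930640118107 0.06813921317285858
brk yaw2 0.24793668522940737 0.0492248561283515
ups yaw 0.20053325900249172 0.06602847743443627 [0.4674 0.1252 0.08  ]
scene len(224) 0.22090523732685677 yaw axis 0.21786137593911337
yaw rear 0.19947327295578363 0.11919788469142868
yaw left 0.21162592158586804 0.28699705024060096
brk yaw 0.23138447484322835 0.06808907245316811
brk yaw2 0.21935821337528055 0.049359112855573865
ups yaw 0.22309986092567244 0.05839650352570246 [0.4686 0.1252 0.08  ]
```

```bash
cat >> h.py <<'E'
from scipy.spatial.transform import Rotation as Ro
def go(pos,yaw,p0=None,q0=None):
    """deltas (units) from pose (default measured) to tool-down pose w/ jaw axis z at yaw (nearest half turn)"""
    o=bot.get_obs(); p0=o["eef_pos"] if p0 is None else np.array(p0); R0=Ro.from_quat(o["tool_rot"] if q0 is None else q0)
    best=None
    for y in (yaw,yaw+np.pi):
        z=np.array([np.cos(y),np.sin(y),0]);x=np.array([0,0,-1.]);R=Ro.from_matrix(np.c_[x,np.cross(z,x),z])
        rv=(R0.inv()*R).as_rotvec()
        print("shift",np.round(R0.inv().apply(np.array(pos)-p0)/.25,4),"turn",np.round(rv/.5,4))
E
python3 - <<'E'
from h import *
o=bot.get_obs();print(Ro.from_quat(o["tool_rot"]).as_matrix().round(3))
go([.4686,.1265,.15],.235)
E
```

```text
[[-0.001  0.959  0.284]
 [ 0.002  0.284 -0.959]
 [-1.     0.    -0.002]]
shift [ 0.3258  1.9409 -1.9502] turn [-3.036e+00 -3.000e-03 -3.000e-03]
shift [ 0.3258  1.9409 -1.9502] turn [ 3.2472e+00 -3.0000e-03  3.1000e-03]
```

Call:
apply_moves:
  targets: [0,0.06,-0.06,-0.06,0,0,1,0,0.16,-0.16,-0.16,0,0,1,0,0.28,-0.28,-0.28,0,0,1,0,0.4,-0.4,-0.4,0,0,1,0,0.52,-0.52,-0.52,0,0,1,0,0.64,-0.64,-0.64,0,0,1,0,0.76,-0.76,-0.76,0,0,1,0,0.86,-0.86,-0.86,0,0,1,0,0.93,-0.93,-0.93,0,0,1,0,0.97,-0.97,-1,0,0,1]

```text
clock: 0.93
eef_pos: [0.3061, -0.1754, 0.2311]
tool_rot: [0.268, 0.654, -0.268, 0.654]
ft_force: [-0.0, -0.8, 0.2]
grip_width: 0.0855
```

Run:
```python
from h import *
go([.4686,.1265,.16],.235)
```

```text
shift [ 0.2856  1.3163 -0.3841] turn [-2.0253e+00 -6.0000e-04 -1.8000e-03]
shift [ 0.2856  1.3163 -0.3841] turn [ 4.2579e+00 -2.0000e-03  6.0000e-04]
```

Call:
apply_moves:
  targets: [0,0.08,-0.02,-0.08,0,0,1,0,0.2,-0.06,-0.22,0,0,1,0.02,0.34,-0.1,-0.38,0,0,1,0.03,0.48,-0.14,-0.54,0,0,1,0.04,0.62,-0.18,-0.7,0,0,1,0.05,0.76,-0.22,-0.85,0,0,1,0.05,0.86,-0.25,-0.95,0,0,1,0.05,0.9,-0.26,-1,0,0,1]

```text
clock: 1.6
eef_pos: [0.4192, 0.0301, 0.2182]
tool_rot: [0.098, 0.701, -0.097, 0.7]
ft_force: [0.4, 0.4, -0.1]
grip_width: 0.0858
```

Run:
```python
from h import *
go([.4686,.1265,.16],.235)
```

```text
shift [0.2332 0.4249 0.0846] turn [-1.024e+00 -9.000e-04 -1.500e-03]
shift [0.2332 0.4249 0.0846] turn [ 5.2592e+00 -2.0000e-03  1.2000e-03]
```

Call:
apply_moves:
  targets: [0,0.06,0.01,-0.14,0,0,1,0.03,0.16,0.03,-0.3,0,0,1,0.06,0.25,0.05,-0.5,0,0,1,0.11,0.34,0.07,-0.7,0,0,1,0.14,0.4,0.08,-0.9,0,0,1,0.15,0.425,0.085,-1,0,0,1,0.15,0.425,0.085,-1,0,0,1,0.15,0.425,0.085,-1,0,0,1]

```text
clock: 2.27
eef_pos: [0.4678, 0.1228, 0.1808]
tool_rot: [-0.076, 0.704, 0.076, 0.702]
ft_force: [1.4, -0.5, -0.0]
grip_width: 0.085
```

Run:
```python
from h import *
o=bot.get_obs();p,d=bot.camera("wrist");cv2.imwrite("pics/w1.png",p[:,:,::-1]);np.savez("w1.npz",p=p,d=d,pos=o["eef_pos"],q=o["tool_rot"])
print(o["eef_pos"],o["joint_pos"]);go([.4686,.1265,.1],.235)
```

```text
[0.46781011 0.12275465 0.18084657] [ 2.56904768e-01  2.38682635e-01 -1.31838090e-01  1.20204295e+00
 -4.58046324e-04  1.61230779e+00]
shift [0.325  0.015  0.0062] turn [-0.04   -0.0018  0.0009]
shift [0.325  0.015  0.0062] turn [6.2432e+00 1.4000e-03 2.8000e-03]
```

View pics/w1.png

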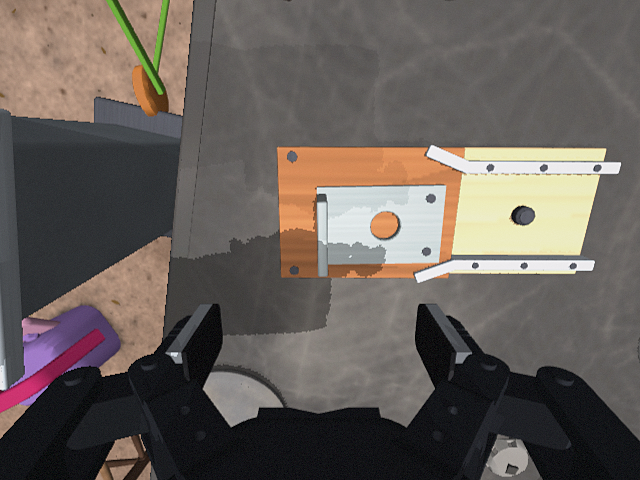

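```bash
cat >> h.py <<'E'
def wray(u,v,z,pos,q):
    P=bot.camera_params("wrist");W=np.eye(4);W[:3,:3]=Ro.from_quat(q).as_matrix();W[:3,3]=pos;T=W@P["tool_from_camera"]
    d=T[:3,:3]@np.array([(u-P["cx"])/P["fx"],-(v-P["cy"])/P["fy"],-1.]);o=T[:3,3]
    return o+d*(z-o[2])/d[2]
E
python3 - <<'E'
from h import *
a=np.load("w1.npz");im=a["p"][:,:,::-1]
cv2.imwrite("pics/w1c.png",cv2.resize(im[140:290,270:630],None,fx=2.2,fy=2.2,interpolation=cv2.INTER_CUBIC))
np.set_printoptions(precision=4,suppress=True)
g=cv2.cvtColor(im,cv2.COLOR_BGR2HSV)
m=cv2.inRange(g,(5,90,60),(20,255,255))
sub=np.zeros_like(m);sub[205:247,364:408]=m[205:247,364:408]
n,l,st,c=cv2.connectedComponentsWithStats(sub);i=1+st[1:,4].argmax();print(c[i],st[i])
hole=wray(*c[i],.038,a["pos"],a["q"])
dk=np.zeros_like(m);t=(g[:,:,2]<110).astype('uint8');dk[195:235,500:545]=t[195:235,500:545]
n,l,st,c=cv2.connectedComponentsWithStats(dk);i=1+st[1:,4].argmax();print(c[i],st[i])
P=lambda u,v,z:wray(u,v,z,a["pos"],a["q"])
print("hole",hole,"pin",P(525,214,.029))
rl,rr=P(278,148,.03),P(281,277,.03)
print('deck rear',rl,rr,np.linalg.norm(rl-rr)); mid=(rl+rr)/2; v=P(525,214,.029)-mid;print(np.linalg.norm(v[:2]),np.arctan2(v[1],v[0]))
s1,s2=P(322,195,.08),P(323,276,.08); e=s1-s2;print('ups',(s1+s2)/2,np.linalg.norm(e),np.arctan2(-e[0],e[1]))
f=P(446,185,.038)-P(443,265,.038);print('front',np.linalg.norm(f),np.arctan2(-f[0],f[1]))
E
```

```text
[384.1043 224.4852] [371 212  28  26 575]
[522.474  214.9855] [511 206  24  19 346]
hole [0.5235 0.1397 0.038 ] pin [0.6468 0.1743 0.029 ]
deck rear [0.4198 0.1831 0.03  ] [0.4436 0.0675 0.03  ] 0.11797163279849954
0.22056349948728565 0.22417284444970587
ups [0.47   0.1287 0.08  ] 0.06396305897574413 0.23090469246495357
front 0.07281068580108253 0.2916893220753248
```

View pics/w1c.png

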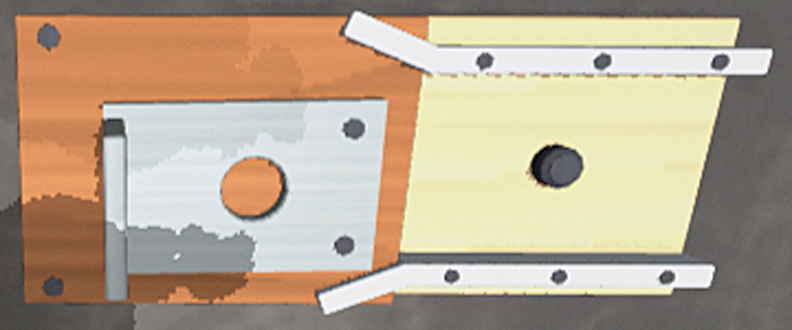

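Call:
apply_moves:
  targets: [0.05,0.005,0,-0.02,0,0,1,0.14,0.01,0.005,-0.04,0,0,1,0.24,0.015,0.006,-0.04,0,0,1,0.34,0.015,0.006,-0.04,0,0,1,0.43,0.015,0.006,-0.04,0,0,1,0.5,0.015,0.006,-0.04,0,0,1,0.53,0.015,0.006,-0.04,0,0,1,0.54,0.015,0.006,-0.04,0,0,1,0.54,0.015,0.006,-0.04,0,0,1]

```text
clock: 3.07
eef_pos: [0.4691, 0.1268, 0.0466]
tool_rot: [-0.083, 0.702, 0.083, 0.702]
ft_force: [0.9, -0.3, 0.4]
grip_width: 0.0854
```

Run:
```python
from h import *
o=bot.get_obs();p,d=bot.camera("wrist");cv2.imwrite("pics/w2.png",p[:,:,::-1])
print(o["eef_pos"],o["ft_force"])
```

```text
[0.46906563 0.12679384 0.04660314] [ 0.86392616 -0.27270329  0.39615334]
```

View pics/w2.png

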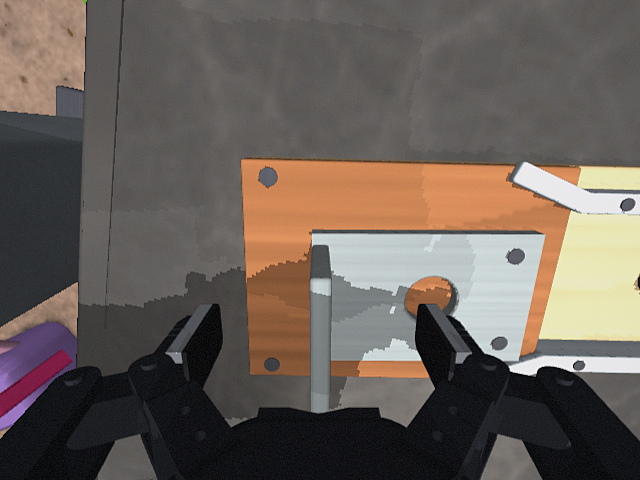

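The upstand (columns 311–330) stands midway between the open pads (columns 222 and 416), so I'm closing on it.

Call:
apply_moves:
  targets: [0,0,0,0,0,0,0.5,0,0,0,0,0,0,0,0,0,0,0,0,0,0,0,0,0,0,0,0,0,0,0,0,0,0,0,0,0,0,0,0,0,0,0,0,0,0,0,0,0,0,0,0,0,0,0,0,0]

```text
clock: 3.78
eef_pos: [0.4693, 0.1275, 0.0466]
tool_rot: [-0.084, 0.702, 0.084, 0.702]
ft_force: [0.2, -0.1, 1.6]
grip_width: 0.0071
```

Run:
```python
from h import *
o=bot.get_obs();p,d=bot.camera("wrist");cv2.imwrite("pics/w3.png",p[:,:,::-1]);np.savez("w3.npz",p=p,pos=o["eef_pos"],q=o["tool_rot"])
print(o["eef_pos"],o["tool_rot"],o["ft_force"],o["grip_width"])
p,d=bot.camera("top");cv2.imwrite("pics/t3.png",cv2.resize(p[170:295,230:350,::-1],None,fx=4.7,fy=4.7,interpolation=2))
```

```text
[0.46931657 0.12745679 0.04657082] [-0.08359041  0.70189573  0.08365256  0.70239397] [ 0.1736189  -0.09533023  1.59220193] 0.0071253184657037874
```

View pics/w3.png

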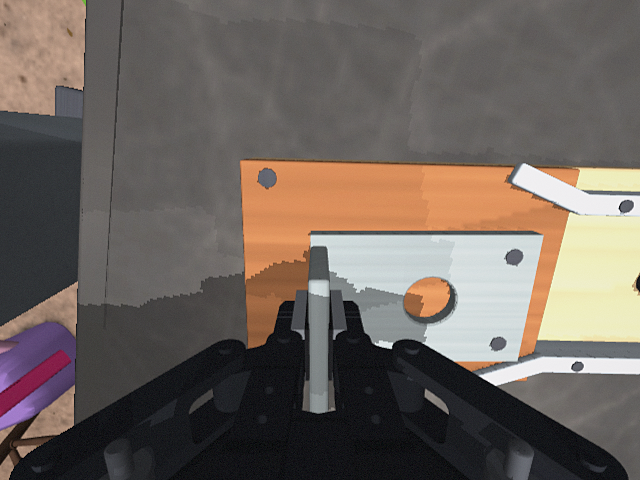

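View pics/t3.png

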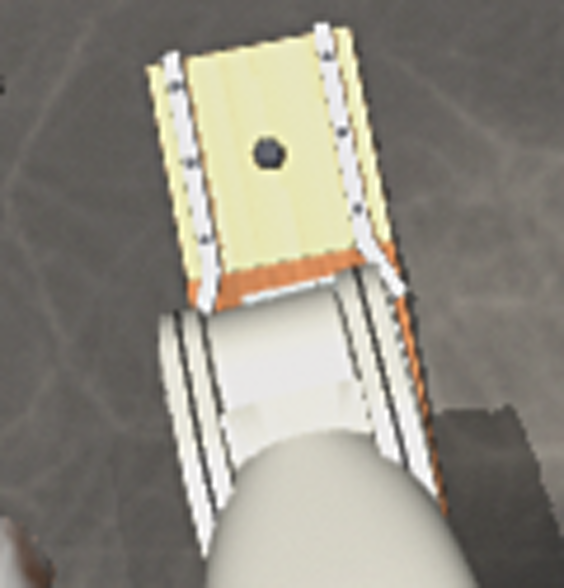

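Run:
```python
from h import *
a=np.load("w3.npz");np.set_printoptions(precision=4,suppress=True)
for z in(.038,):print(wray(430,297,z,a["pos"],a["q"]))
R=Ro.from_quat(a["q"]).as_matrix();yaw=np.arctan2(R[1,2],R[0,2]);print(yaw)
h=wray(430,297,.038,a["pos"],a["q"]);print("hole in tool",R.T@(h-a["pos"]))
def yaw_of(l,r): e=l-r; return np.arctan2(-e[0],e[1])
# side edges of plate: left edge (312,232)-(543,234)
W=lambda u,v,z:wray(u,v,z,a["pos"],a["q"])
e=W(543,234,.038)-W(312,231,.038);print("edge yaw",np.arctan2(e[1],e[0]),np.linalg.norm(e))
e=W(578,168,.03)-W(241,160,.03);print("deck edge yaw",np.arctan2(e[1],e[0]),np.linalg.norm(e))
pin=np.array([.646,.174]);
for jy in(.21,.215):
    hl=(R.T@(h-a["pos"]))[[2,1]]; y=jy
    rot=np.array([[np.cos(y),-np.sin(y)],[np.sin(y),np.cos(y)]])
    t=pin-rot@hl; print(jy,"final TCP",t); go([*t,.0466],jy)
    print("halfway 45 mm back"); t2=t-rot@[.07,0]; go([*t2,.0466],jy)
```

```text
[0.5237 0.1415 0.038 ]
0.23707207143993192
hole in tool [0.0086 0.0009 0.0561]
edge yaw 0.2232954472023917 0.1086807255797278
deck edge yaw 0.213846386391172 0.15708351113047322
0.21 final TCP [0.5913 0.1615]
shift [0.0002 0.0177 0.5062] turn [ 0.0542  0.0014 -0.    ]
shift [0.0002 0.0177 0.5062] turn [-6.229   0.0001  0.0022]
halfway 45 mm back
shift [0.     0.0253 0.2263] turn [ 0.0542  0.0014 -0.    ]
shift [0.     0.0253 0.2263] turn [-6.229   0.0001  0.0022]
0.215 final TCP [0.5913 0.1612]
shift [0.0002 0.0166 0.5062] turn [ 0.0442  0.0014 -0.    ]
shift [0.0002 0.0166 0.5062] turn [-6.239   0.0001  0.0022]
halfway 45 mm back
shift [0.     0.0228 0.2262] turn [ 0.0442  0.0014 -0.    ]
shift [0.     0.0228 0.2262] turn [-6.239   0.0001  0.0022]
```

Call:
apply_moves:
  targets: [0,0.01,0,0.02,0,0,0,0,0.025,0.01,0.05,0,0,0,0,0.025,0.03,0.05,0,0,0,0,0.025,0.06,0.05,0,0,0,0,0.025,0.1,0.05,0,0,0,0,0.025,0.14,0.05,0,0,0,0,0.025,0.18,0.05,0,0,0,0,0.025,0.21,0.05,0,0,0,0,0.025,0.226,0.05,0,0,0,0,0.025,0.226,0.05,0,0,0]

```text
clock: 4.72
eef_pos: [0.522, 0.147, 0.0466]
tool_rot: [-0.075, 0.704, 0.075, 0.703]
ft_force: [-2.4, -0.8, 6.0]
grip_width: 0.0072
```

Run:
```python
from h import *
o=bot.get_obs();p,d=bot.camera("wrist");cv2.imwrite("pics/w4.png",p[:,:,::-1]);np.savez("w4.npz",p=p,pos=o["eef_pos"],q=o["tool_rot"])
print(o["eef_pos"],o["tool_rot"],o["ft_force"],o["ft_torque"],o["grip_width"])
```

```text
[0.5219794  0.14702436 0.04659397] [-0.07456288  0.70370181  0.07482623  0.70259887] [-2.39450861 -0.77565997  6.01502309] [-0.13418684  0.39039437 -0.0010443 ] 0.007184482377621278
```

View pics/w4.png

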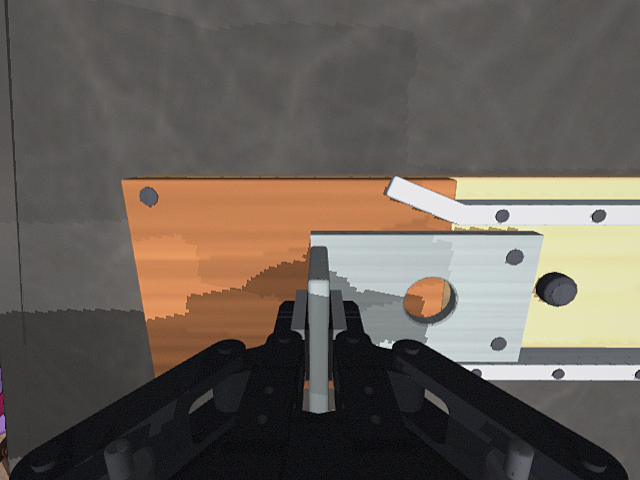

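Run:
```python
from h import *
a=np.load("w4.npz");im=a["p"][:,:,::-1]
cv2.imwrite("pics/w4c.png",cv2.resize(im[170:390,370:640],None,fx=2.7,fy=2.7,interpolation=2))
W=lambda u,v,z:wray(u,v,z,a["pos"],a["q"])
R=Ro.from_quat(a["q"]).as_matrix();np.set_printoptions(precision=4,suppress=True)
h=W(430,297.5,.038);p=W(563,289,.029);print(h,p,R.T@(p-h)/.25)
for l in [((460,215),(640,212),.036),((455,365),(640,365),.036)]:
    e=W(*l[1],l[2])-W(*l[0],l[2]);print(np.arctan2(e[1],e[0]))
print(np.arctan2(R[1,2],R[0,2]))
```

```text
[0.5767 0.1594 0.038 ] [0.6475 0.1752 0.029 ] [0.0356 0.0019 0.2903]
0.22889789524079854
0.2125468307854423
0.21166347904444063
```

View pics/w4c.png

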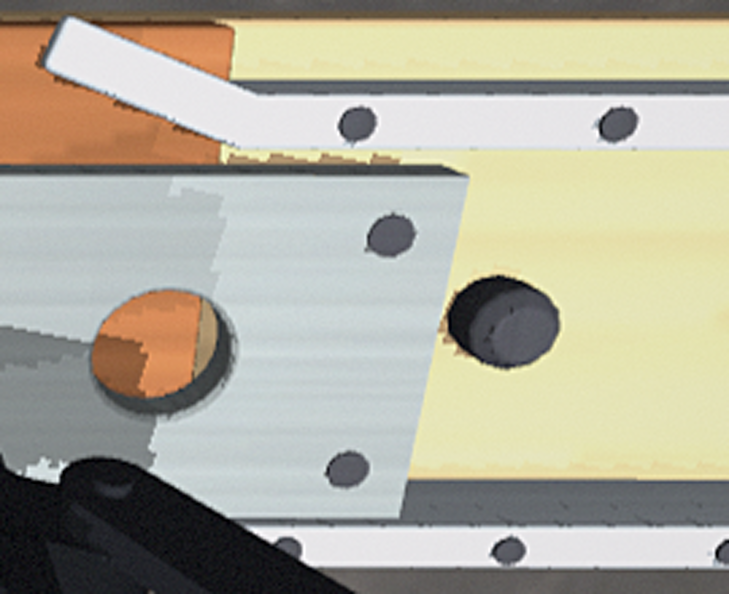

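Call:
apply_moves:
  targets: [0,0,0.02,0,0,0,0,0,0,0.05,0,0,0,0,0,0.001,0.09,0,0,0,0,0,0.002,0.13,0,0,0,0,0,0.002,0.17,0,0,0,0,0,0.002,0.2,0,0,0,0,0,0.002,0.23,0,0,0,0,0,0.002,0.25,0,0,0,0,0,0.002,0.25,0,0,0,0,0,0.002,0.25,0,0,0,0]

```text
clock: 5.6
eef_pos: [0.5825, 0.1606, 0.0466]
tool_rot: [-0.075, 0.704, 0.075, 0.702]
ft_force: [-2.7, -1.0, 6.5]
grip_width: 0.0073
```

Run:
```python
from h import *
o=bot.get_obs();p,d=bot.camera("wrist");np.savez("w5.npz",p=p,pos=o["eef_pos"],q=o["tool_rot"])
cv2.imwrite("pics/w5.png",cv2.resize(p[200:400,300:560,::-1],None,fx=3,fy=3,interpolation=2))
print(o["eef_pos"],o["tool_rot"],o["ft_force"],o["ft_torque"],o["grip_width"])
p,d=bot.camera("scene");cv2.imwrite("pics/s5.png",cv2.resize(p[190:330,195:355,::-1],None,fx=4,fy=4,interpolation=2))
```

```text
[0.58252971 0.1606065  0.04659891] [-0.07459522  0.70383339  0.07481533  0.70246479] [-2.72904365 -0.99514105  6.49557299] [-0.21334814  0.6621678  -0.02208998] 0.007285943916329916
```

View pics/w5.png

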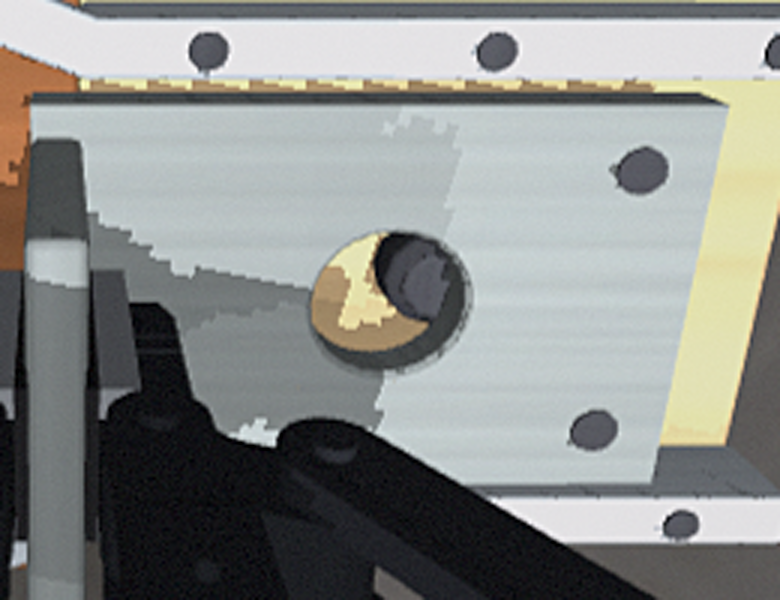

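View pics/s5.png

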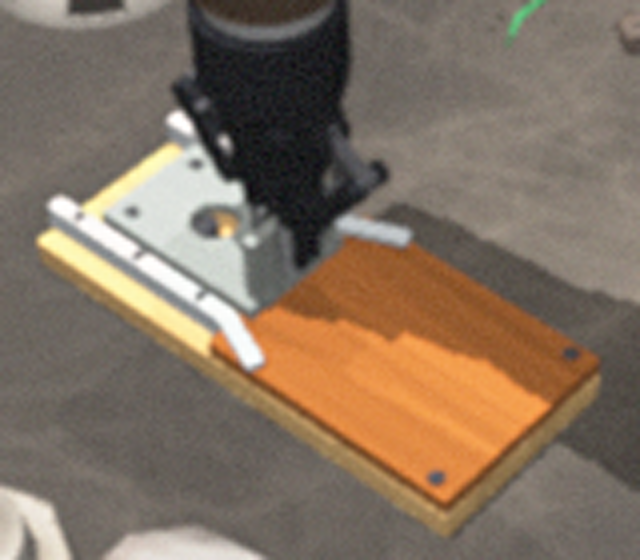

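Call:
apply_moves:
  targets: [0,0,0.01,0,0,0,0,0,0,0.02,0,0,0,0,0,0,0.03,0,0,0,0,0,0,0.03,0,0,0,0,0,0,0.03,0,0,0,0]

```text
clock: 6.12
eef_pos: [0.5887, 0.162, 0.0465]
tool_rot: [-0.075, 0.705, 0.075, 0.702]
ft_force: [-4.9, -2.2, 6.9]
grip_width: 0.0073
```

Run:
```python
from h import *
o=bot.get_obs();p,d=bot.camera("wrist");np.savez("w6.npz",p=p,pos=o["eef_pos"],q=o["tool_rot"])
c=cv2.resize(p[265:335,390:470,::-1],None,fx=8,fy=8,interpolation=2)
c=np.clip(c.astype(float)*1.6,0,255).astype('uint8')
# overlay expected pin outlines for hole-centre-aligned pin: circle dia 18 at hole centre, z=.029, and 26 at .038
P=bot.camera_params("wrist");Wm=np.eye(4);Wm[:3,:3]=Ro.from_quat(o["tool_rot"]).as_matrix();Wm[:3,3]=o["eef_pos"];T=np.linalg.inv(Wm@P["tool_from_camera"])
h=wray(430,300,.038,o["eef_pos"],o["tool_rot"]);print(o["eef_pos"],o["ft_force"],h)
th=np.linspace(0,2*np.pi,80)
for r,z,col in((.013,.038,(0,255,0)),(.009,.027,(0,0,255)),(.013,.030,(255,255,0))):
    q=np.c_[h[0]+r*np.cos(th),h[1]+r*np.sin(th),z+0*th,1+0*th]@T.T
    u=P["cx"]+P["fx"]*q[:,0]/-q[:,2];v=P["cy"]-P["fy"]*q[:,1]/-q[:,2]
    cv2.polylines(c,[np.c_[(u-390+.5)*8,(v-265+.5)*8].astype(int)],True,col,1)
cv2.imwrite("pics/w6.png",c)
```

```text
[0.58873695 0.16196624 0.04650832] [-4.88375185 -2.15777026  6.8971438 ] [0.64376295 0.17315997 0.038     ]
```

View pics/w6.png

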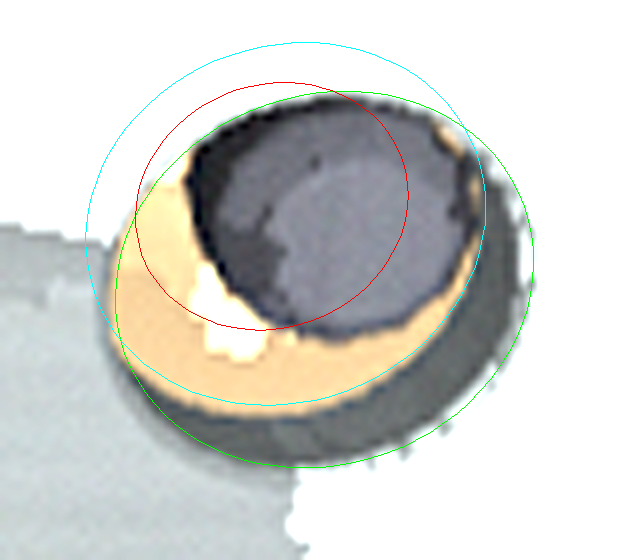

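Call:
apply_moves:
  targets: [0,-0.001,0.008,0,0,0,0,0,-0.002,0.016,0,0,0,0,0,-0.002,0.017,0,0,0,0,0,-0.002,0.017,0,0,0,0]

```text
clock: 6.5
eef_pos: [0.5944, 0.1624, 0.0451]
tool_rot: [-0.075, 0.704, 0.075, 0.702]
ft_force: [0.3, -0.1, -2.7]
grip_width: 0.0073
```

```bash
cat > v.py <<'E'
import sys
from h import *
n=sys.argv[1];zt=float(sys.argv[2])
o=bot.get_obs();p,d=bot.camera("wrist")
c=cv2.resize(p[265:335,390:470,::-1],None,fx=8,fy=8,interpolation=2)
c=np.clip(c.astype(float)*1.6,0,255).astype('uint8')
P=bot.camera_params("wrist");Wm=np.eye(4);Wm[:3,:3]=Ro.from_quat(o["tool_rot"]).as_matrix();Wm[:3,3]=o["eef_pos"];T=np.linalg.inv(Wm@P["tool_from_camera"])
h=wray(430,300,zt,o["eef_pos"],o["tool_rot"]);print(o["eef_pos"],o["ft_force"],o["ft_torque"],h)
th=np.linspace(0,2*np.pi,80)
for r,z,col in((.013,zt,(0,255,0)),(.009,.027,(0,0,255)),(.013,zt-.008,(255,255,0))):
    q=np.c_[h[0]+r*np.cos(th),h[1]+r*np.sin(th),z+0*th,1+0*th]@T.T
    u=P["cx"]+P["fx"]*q[:,0]/-q[:,2];v=P["cy"]-P["fy"]*q[:,1]/-q[:,2]
    cv2.polylines(c,[np.c_[(u-390+.5)*8,(v-265+.5)*8].astype(int)],True,col,1)
cv2.imwrite(f"pics/{n}.png",c)
E
python3 v.py w7 .038
```

```text
[0.59437071 0.16236848 0.04507759] [ 0.34604385 -0.09191225 -2.66371905] [-0.05093429  0.14305633  0.02372207] [0.6487949  0.17412117 0.038     ]
```

View pics/w7.png

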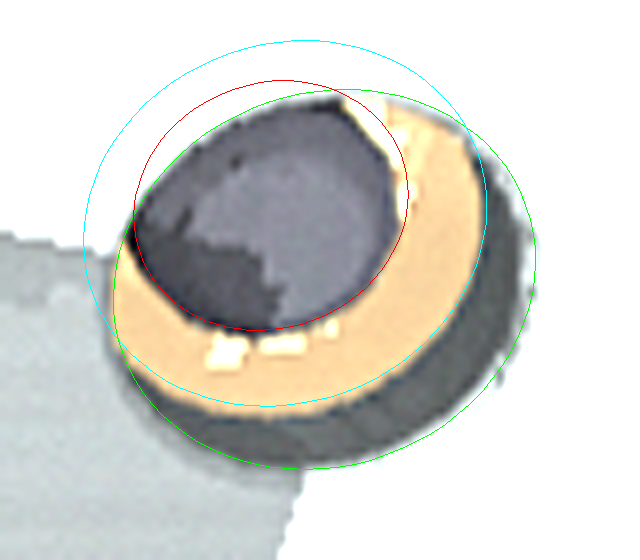

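Call:
apply_moves:
  targets: [0.006,0,-0.001,0,0,0,0,0.014,0,-0.002,0,0,0,0,0.022,0,-0.002,0,0,0,0,0.03,0,-0.002,0,0,0,0,0.036,0,-0.002,0,0,0,0,0.038,0,-0.002,0,0,0,0]

```text
clock: 7.05
eef_pos: [0.5942, 0.1621, 0.0363]
tool_rot: [-0.075, 0.703, 0.075, 0.703]
ft_force: [-0.5, -0.9, -4.0]
grip_width: 0.0071
```

```bash
python3 v.py w8 .0265
```

```text
[0.59424657 0.16208089 0.03630405] [-0.47304857 -0.90249831 -3.96169896] [-0.03222579  0.1025734   0.00428164] [0.64998537 0.17266915 0.0265    ]
```

View pics/w8.png

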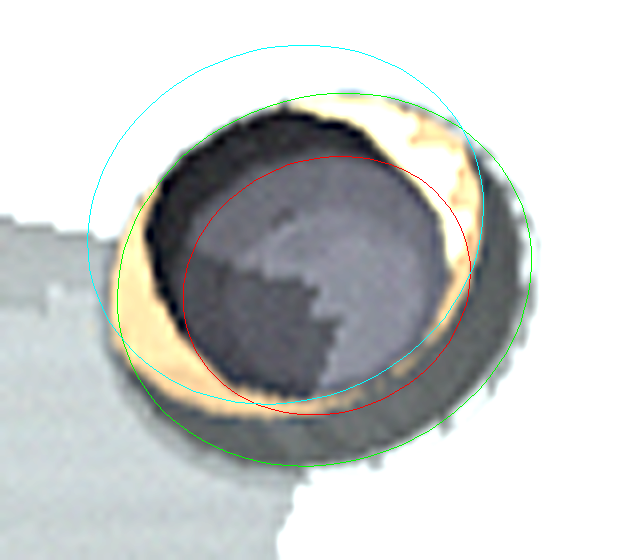

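Call:
apply_moves:
  targets: [0.003,0,-0.001,0,0,0,0,0.005,0,-0.002,0,0,0,0,0.005,0,-0.002,0,0,0,0,0.005,0,-0.002,0,0,0,0.15,0.005,0,-0.002,0,0,0,0.4,0.005,0,-0.002,0,0,0,0.6,0.005,0,-0.002,0,0,0,0.6,0.005,0,-0.002,0,0,0,0.6]

```text
clock: 7.77
eef_pos: [0.5944, 0.1622, 0.036]
tool_rot: [-0.075, 0.703, 0.075, 0.703]
ft_force: [0.6, -0.5, -0.2]
grip_width: 0.051
```

Run:
```python
from h import *
o=bot.get_obs();p,d=bot.camera("wrist");cv2.imwrite("pics/w9.png",p[:,:,::-1]);print(o["eef_pos"],o["ft_force"],o["grip_width"])
```

```text
[0.5944348  0.16219259 0.0360279 ] [ 0.60213847 -0.47369194 -0.15867766] 0.051007520809440814
```

View pics/w9.png

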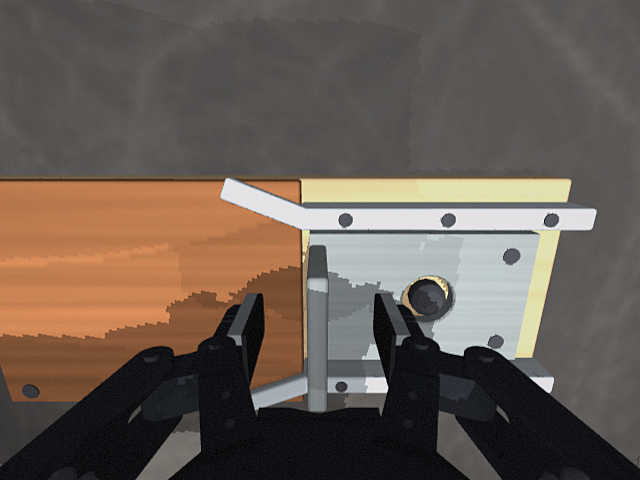

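Released cleanly; the pin shows in the hole (430, 297) and the rear edge is just past the step (column 302). Next I raise the tool straight up and check.

Call:
apply_moves:
  targets: [-0.03,0,0,0,0,0,0.6,-0.1,0,0,0,0,0,0.6,-0.2,0,0,0,0,0,0.6,-0.3,0,0,0,0,0,0.6,-0.4,0,0,0,0,0,0.6,-0.48,0,0,0,0,0,0.6,-0.5,0,0,0,0,0,0.6,-0.5,0,0,0,0,0,0.6]

```text
clock: 8.48
eef_pos: [0.5955, 0.1625, 0.1632]
tool_rot: [-0.075, 0.701, 0.075, 0.705]
ft_force: [0.6, 0.0, -0.3]
grip_width: 0.0512
```

Run:
```python
from h import *
o=bot.get_obs();p,d=bot.camera("wrist");np.savez("w10.npz",p=p,d=d,pos=o["eef_pos"],q=o["tool_rot"]);cv2.imwrite("pics/w10.png",cv2.resize(p[160:300,240:500,::-1],None,fx=3,fy=3,interpolation=2))
P=bot.camera_params("wrist");W=np.eye(4);W[:3,:3]=Ro.from_quat(o["tool_rot"]).as_matrix();W[:3,3]=o["eef_pos"];T=W@P["tool_from_camera"]
print(o["eef_pos"],o["ft_force"])
np.save("T10.npy",T)
p,d=bot.camera("scene");cv2.imwrite("pics/s10.png",cv2.resize(p[190:330,195:355,::-1],None,fx=4,fy=4,interpolation=2))
```

```text
[0.59550567 0.16247508 0.1631602 ] [ 0.60701334  0.01291208 -0.28811553]
```

View pics/w10.png

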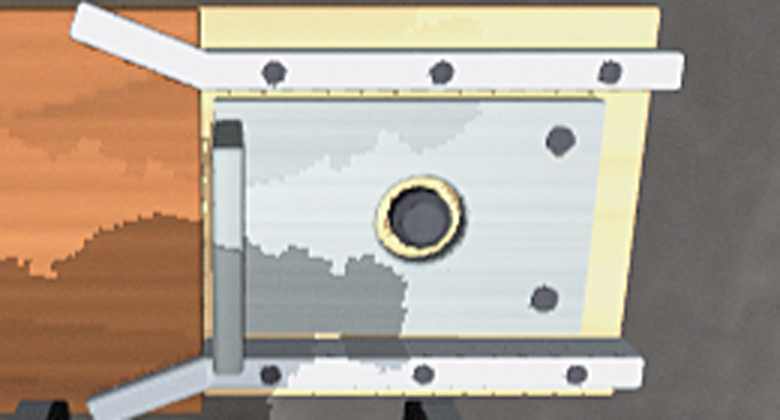

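View pics/s10.png

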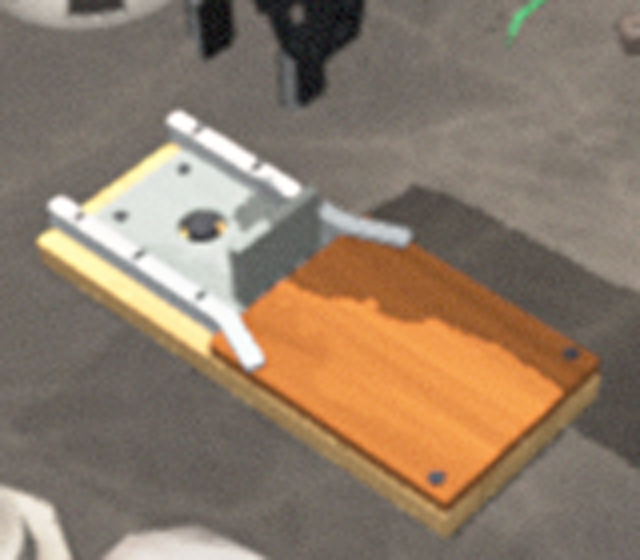

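Run:
```python
from h import *
a=np.load("w10.npz");T=np.load("T10.npy");P=bot.camera_params("wrist");d=a["d"]
def pt(u,v):
    z=np.median(d[v-1:v+2,u-1:u+2]);return (T@np.array([(u-P["cx"])/P["fx"]*z,-(v-P["cy"])/P["fy"]*z,-z,1]))[:3]
A=[]
for u,v in [(330,200),(430,200),(330,265),(425,265),(400,200),(345,235)]: A.append(pt(u,v))
A=np.array(A);print(A.round(4));c=np.linalg.lstsq(np.c_[A[:,:2],np.ones(len(A))],A[:,2],rcond=None)[0];print("slope",c[:2])
print("deck",pt(260,215),"bed",pt(450,165))
h=wray(240+420/3,160+217/3,.026,a["pos"],a["q"]);p=wray(240+424/3,160+217/3,.029,a["pos"],a["q"]);print(h-p)
```

```text
[[0.6004 0.1915 0.0258]
 [0.683  0.2093 0.0264]
 [0.6134 0.1342 0.0255]
 [0.6969 0.1521 0.0257]
 [0.6583 0.204  0.0259]
 [0.62   0.1644 0.0259]]
slope [0.00209541 0.00693167]
deck [0.54517817 0.16732493 0.02944573] bed [0.69363064 0.24047309 0.01758116]
[-0.00037219 -0.00091941 -0.003     ]
```

The plate top is at 26 mm and level to within 0.01 rad, and the hole is about 1 mm off the pin centre. I'm handing the job in.

Run:
```python
from workcell import bot
print(bot.job_done(), bot.get_obs()["clock"])
```

```text
the job is handed in; nothing more can be done
the job is handed in; nothing more can be done
```

The bracket is loaded in the jig: it lies flat on the low bed with the pin standing in its hole, and the gripper has let go and risen clear. I handed it in a little after 8.5 s; the hand-in gave no verdict.

**How it went:** I gripped the upstand and straightened the bracket on the deck (about 6 mm sideways and 0.025 rad). I then slid it along the deck and between the guides until the hole was over the pin. There I lowered it about 10 mm while still gripped, released it to settle the last 1–2 mm, and raised the tool straight up.

**Last checks, from the wrist camera before hand-in:**
- **Height:** the plate top is at about 26 mm, which is where it should be when flat on the bed.
- **Level:** the tilt is about 0.007 rad, against a limit of 0.05.
- **Pin in hole:** the centres are about 1 mm apart, against a limit of 6 mm.
- **Upstand:** it is on the deck side, with the rear edge just clear of the step.
- **Robot:** nothing is touching, and the force reading is near zero.

**Differences:** estimates of the remaining slide to the pin differed by about 4 mm between the first views and the later wrist-camera view, so I made the last few millimetres in small steps with a new picture after each. I did not measure the pliers and caps again at the end; the tool made no contact on the way in and worked only over the jig after that.

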